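# Pack the control carrier and hold it home in its dock

### The job

Pack the two brown bottles that stand at the front of the worktop, one to each side of the dock, upright into the open grey carrier, beside the bottle already in it, and let go of them. Then push the loaded carrier by its sloping thumb pad fully back between the guides, pressing in the sprung contact block, until it bears on the dock's fence. The block would push it out again, so finish while still holding it with one firm diagonal push on the pad (about 20 N), back against the fence and down on the base plate, touching no bottle; leave the other things on the bench where they are.

Things in the scene. Friction and masses are not known exactly. Their poses are not given: they have to be found in the camera images.
- bottle_wide_mid (a point): brown glass bottle with a screw cap, 44 mm diameter, 90 mm tall, straight-sided from its foot to 60 mm up; about 0.11 kg; stands loose on the worktop at the start, left or right of the dock. The point lies on its axis, half-way up (45 mm above its foot); z up along the axis. To be packed.
- bottle_slim_mid (a point): slightly smaller brown glass bottle with a screw cap, 40 mm diameter, 85 mm tall, straight-sided from its foot to 55 mm up; about 0.10 kg; stands loose on the worktop at the start, left or right of the dock (the two bottles change places). The point lies on its axis, half-way up (42.5 mm above its foot); z up along the axis. To be packed.
- bottle_packed_mid (a point): brown bottle with a screw cap, 44 mm diameter, 90 mm tall, 0.11 kg, that already stands in the carrier at its +y end, loose. The point lies on its axis, half-way up.
- carrier_floor (a point): centre of the carrier's inner floor. The carrier is an open box for a row of three bottles, inside 50 (x) x 135 (y) mm, walls 4 mm thick rising 26 mm above this floor. x points to the fence, y along the row, z up. Free places: the -y part of the row, in any order; the three bottles leave 7 mm of play along y, 6 to 10 mm along x.
- carrier_pad (a point): middle of the face of the carrier's sloping thumb pad, black ribbed rubber, 34 mm along the slope, 46 mm wide (y), rims 3.5 mm high at both sides; 56 mm in front of the carrier's centre, 26 mm above its underside. Axes as the carrier's. It slopes at 45 degrees, normal forward and up (-x, +z): a push into it goes back and down (+x, -z).
- dock_home (a point): where the centre of the carrier's underside lies when fully home, on top of the base plate, 8 mm above the worktop; fixed. x points to the fence, y along it, z up. The fence's face is 29 mm from it along +x, its top 40 mm above the worktop; guides 75 mm to either side (play 3.5 mm each), from the fence 100 mm forward, 24 mm high.
- dock: the whole dock, fixed (base plate 150 x 172 mm, fence, guides, contact block). Origin on the worktop under the middle of the fence's front face, axes as dock_home. Keep the arm clear of the tall machines round it: a white analyser 0.43 m high fills x > 0.46, y > 0.13 m; a round one lies right of the line from (0.43, -0.52) to (0.67, -0.24); a carton behind, x > 0.71.
- dock_base: the dock's aluminium base plate that the carrier slides on, top 8 mm above the worktop; same origin and axes as the dock.
- dock_fence: the dock's grey upright fence; same origin and axes as the dock.
- carrier: grey plastic carrier, 0.20 kg empty, loose on the dock's base plate between the guides, its back 22 to 45 mm short of the fence at the start. Box part 58 (x) x 143 (y) x 30 mm, floor 4 mm thick. Origin at the centre of the box part's underside; axes as carrier_floor. Slides easily (friction about 0.25); loaded it weighs about 5 N.
- dock_contact (a joint): travel (m) of the black sprung contact block in the middle of the fence: 0 standing 8 mm proud of the fence, 0.008 pressed in flush by the carrier's back. Its spring pushes back with 2 N at 0 and 4.4 N at 0.008, and pushes the carrier out again if it is let go.
- timer: white bench timer, 21 x 62 x 54 mm, bystander; origin under its centre.
- tape: roll of masking tape lying flat, 66 mm diameter, 18 mm high, bystander; origin under its centre.
- slides: blue lidded slide box, 57 x 87 x 32 mm, bystander; origin under its centre.
- marker: black and white marker pen lying on the worktop, 136 mm long, bystander; origin under its centre.
- bottle_slim: the same bottle as bottle_slim_mid; origin at the centre of its foot.
- bottle_packed: the same bottle as bottle_packed_mid; origin at the centre of its foot.
- bottle_wide: the same bottle as bottle_wide_mid; origin at the centre of its foot.
Mind the look-alikes: they are no part of the job. What is shaped like the bottle_slim but pink or yellow is not meant.

How it is judged:
By the outcome, as a careful person would: the job done as asked, in the order asked, and still so for the second after the job is handed in, while the arm keeps its last pose, push and grip.
It also fails if it takes over 64 s, if anything falls off the work surface, if the arm or the gripper's body presses on something with over 40 N, if the wrist force passes 120 N, or if a joint passes its speed limit or range.

### The arm

A 6-joint arm with a two-finger parallel gripper is mounted at the origin on a cart in front of the work surface, level with it; the furniture and walls round the work are solid. World frame = base frame: x ahead of the robot, y to its left, z up, the work surface at z = 0. Lengths are in m, angles in rad, forces in N, time in s.
With the tool pointing down it reaches from about 0.375 to 0.975 m from the base axis. Payload 3.8 kg.
Tool frame: the origin (TCP) lies at the very end of the fingers, on their centre line; the grasp point (between the pads) lies 19 mm behind it; y points along the fingers, x is the direction in which the jaws open and shut, and the axes are right-handed (so a half turn about y gives the same grasp; the last joint's range is limited). The gripper opens to 85 mm and grips with 20 to 120 N. Pads are 22 mm wide; open, the fingers measure 114 mm over their backs; the gripper's body (76 mm by 85 mm) begins 54 mm behind the grasp point. The pads swing forward as they close: fully open they stand 13 mm farther back than shut.
Start: joints at [1.258, 0.264, 1.604, -0, 1.274, -0.037], TCP at [0.184, 0.649, 0.231] pointing down, gripper open.
Joint ranges: [-2.63, 2.63], [-0.94, 2.18], [0.31, 2.57], [-1.31, 4.45], [0, 2.66], [-2.55, 2.55]. Speed limits (rad/s): [2.57, 2.57, 3.14, 3.14, 3.14, 3.14].

### API

Orientations are given as a rotation vector (axis times angle).
In Python, from workcell import bot, cams gives the robot as it stands.
- The arm moves only by the tool play_rows, never from a script. Its argument "motion" is a list of rows, each a list of 2 entries, a list of its own where there are three numbers: the shift along the world's x, y, z normalised to -1 to 1, where 1 is 400 mm, then the turn, a rotation vector about the world's x, y, z normalised to -1 to 1, where 1 is pi/4 rad. In form: [[[tx, ty, tz], [ax, ay, az]], ...]. A call has 1 to 10 rows; each row is the pose to reach, as a shift and turn from the pose commanded when the call began; what a row does not reach only later rows make up. A row lasts 1/8 s, in which the tool goes at most 62.5 mm and 10.7 degrees, less where a joint would pass 70% of its speed; a pose out of reach is approached as far as the arm can. A call with a number of a shift or a turn outside -1 to 1 is refused whole. A call with a gripper value outside its range is refused whole. "gripper" is the closure, from 0 (fully open) to 1 (shut), set as the call begins (left out, the last holds). The fingers move at their own pace and stop on an object; "squeeze" is the grip in N (left out, the last holds). Time passes only in rows, so rows that repeat a pose let the fingers close. It gives the time, the measured TCP pose, the force and the opening at its end, in the units of the state.
- bot.read_state(): the state, without advancing time (a new reading comes with each control period).
- cams.read_camera(name): name is "scene" or "side" or "wrist"; returns (picture, depth): 400x640x3 uint8, red, green, blue; 400x640 float32, m along the optical axis (not along the pixel's ray), 0 where there is no reading.
- cams.calibration(name): a dict with "mtx" (3x3 intrinsics, pixels), "k1" (the pictures are not rectified: a ray, as slopes to the right and down, at radius r is drawn at 1 + k1 r^2 times it, then the intrinsics apply), "R" (3x3) and "t" (3): a world point X has camera coordinates R X + t; the wrist camera has in their place "tool_from_camera" (4x4, takes a point from camera to tool coordinates, whose origin is the TCP and whose axes are the tool frame's). Camera axes: x right, y down, z forward; pixel columns grow to the right and rows downward; lengths in m; the calibration is good to about 2 mm. A picture is of the moment at which its call begins: read the wrist's pose just before it. calibration takes no time and is no camera call.
- bot.finish_job(): hands the job in, once; it reports no verdict.
Trained networks look in the newest picture that a camera, given by its name, has taken for a name from the list of things; names that differ only in an ending like _2 or _b are one class to them, and where a whole thing is asked for, a point or a joint stands for the part that bears it (a point fixed in the world has none). Each returns a list of dicts, best first, with "conf" (0 to 1); they miss things now and then, are a little off and sometimes report something else, mostly with a low value. They report only what shows in the picture. A call takes as long as a camera call. They do not tell look-alikes from the thing itself.
- cams.recognise(camera, label): "xyz" ([x, y, z] in m, in the coordinates of the camera as it stood for that picture, good to about 4 mm: the middle of the surface that is visible of it).
- cams.regions_of(camera, label): "mask" (400x640 bool, what is visible of it).
- cams.mark_of(camera, label): "xyz" ([x, y, z] in m, in the coordinates of the camera as it stood for that picture, good to about 4 mm: a listed point, or the origin of a listed thing).
The state is a dict: "time": time; "q": joint angles; "joint_vel": joint speeds; "joint_torque": joint torques, N m; "tool_pos": TCP position; "tcp_rot": TCP orientation; "wrist_force": force on the tool from outside, world axes, zero at the start; "torque": the same for the moment, N m; "width": opening from 0.0 (shut) to 1.0 (fully open).
Only numpy, scipy, OpenCV 4.12 (cv2) and the standard library are available. Lean on these libraries where they do the work, as an engineer would, in place of code of your own. Each camera call takes 0.05 s, during which the arm holds its last target.

## Working session

There is one attempt and no reset: what is moved stays moved. The work goes in short steps, Python scripts to look and compute and a tool call to move; the robot and the scene stay as the last step left them, time stands still between calls to the robot, and variables do not carry over. Pictures are saved under pics/ and viewed, and the job is handed in when it is done.

Besides the shell and the picture viewer there is one more tool, called after "Request:" as name(argument=value, ...), one argument or row to a line, values as JSON. play_rows: Moves the arm, as the interface text tells. Its arguments: {"type":"object","properties":{"motion":{"type":"array","items":{"type":"array"}},"gripper":{"type":"number"},"squeeze":{"type":"number"}},"required":["motion"]}

```bash
mkdir -p pics; ls; cat > h.py <<'E'
import numpy as np, cv2
from scipy.spatial.transform import Rotation as R
from workcell import bot, cams
def world(cam,p,st=None):
    c=cams.calibration(cam); p=np.asarray(p,float)
    if 'R' in c: return np.asarray(c['R']).T@(p-np.asarray(c['t']))
    T=np.asarray(c['tool_from_camera']); q=T[:3,:3]@p+T[:3,3]
    return R.from_rotvec(st['tcp_rot']).as_matrix()@q+np.asarray(st['tool_pos'])
def ray(cam,u,v,z):
    c=cams.calibration(cam);K=np.asarray(c['mtx'])
    d=np.array([(u-K[0,2])/K[0,0],(v-K[1,2])/K[1,1]]);s=d.copy()
    for _ in range(10): s=d/(1+c['k1']*(s@s))
    return np.array([s[0]*z,s[1]*z,z])
def pix(cam,X,st=None):
    c=cams.calibration(cam);K=np.asarray(c['mtx'])
    if 'R' in c: p=np.asarray(c['R'])@X+np.asarray(c['t'])
    else:
        T=np.asarray(c['tool_from_camera']); q=R.from_rotvec(st['tcp_rot']).as_matrix().T@(np.asarray(X)-st['tool_pos']); p=T[:3,:3].T@(q-T[:3,3])
    s=p[:2]/p[2]; s=s*(1+c['k1']*(s@s)); return K[0,0]*s[0]+K[0,2],K[1,1]*s[1]+K[1,2]
def save(n,im): cv2.imwrite('pics/'+n+'.png',cv2.cvtColor(np.ascontiguousarray(im),cv2.COLOR_RGB2BGR))
E
python3 - <<'E'
from h import *
st=bot.read_state(); print(st)
print(R.from_rotvec(st['tcp_rot']).as_matrix().round(3))
for c in ['scene','side']:
    im,d=cams.read_camera(c); save(c+'0',im)
    np.save('d_'+c,d)
    for l in ['bottle_wide_mid','bottle_slim_mid','bottle_packed_mid','carrier_floor','carrier_pad','dock_home','dock','carrier','timer','tape','slides','marker']:
        r=cams.mark_of(c,l)
        for x in r[:4]:
            w=world(c,x['xyz']); print(c,l,round(x['conf'],2),w.round(4),np.round(pix(c,w)))
print(bot.read_state()['time'])
E
```

```text
pics
{'time': 0.0, 'q': array([ 1.25813022e+00,  2.64763811e-01,  1.60539304e+00,  1.88742011e-07,
        1.27369478e+00, -3.68806405e-02]), 'joint_vel': array([-1.19368111e-03, -5.90031245e-04, -9.11830900e-05,  2.64966341e-04,
       -1.61210335e-03,  1.57744658e-04]), 'joint_torque': array([-1.08584380e-03, -5.15105438e+01, -3.67321265e+01, -1.87051201e-04,
        1.25105929e-02,  5.86309774e-07]), 'tool_pos': array([0.18356603, 0.64879212, 0.22994457]), 'tcp_rot': array([-1.32846061, -1.00232717,  1.00540744]), 'wrist_force': array([ 0.21390624, -0.46870402,  0.06893857]), 'torque': array([-0.01503943, -0.00083321,  0.0127512 ]), 'width': 0.9993289630412506}
[[ 0.272 -0.001 -0.962]
 [ 0.962 -0.002  0.272]
 [-0.002 -1.     0.   ]]
scene bottle_wide_mid 0.71 [0.4523 0.0397 0.0492] [286. 235.]
scene bottle_slim_mid 0.65 [ 0.6198 -0.202   0.0396] [373. 207.]
scene bottle_slim_mid 0.61 [ 0.5371 -0.2164  0.0414] [379. 221.]
scene bottle_slim_mid 0.59 [ 0.4434 -0.2372  0.0453] [389. 240.]
scene bottle_packed_mid 0.73 [ 0.5476 -0.0077  0.0561] [307. 214.]
scene bottle_packed_mid 0.47 [
[... 1046 characters left out ...]
ttle_slim_mid 0.67 [ 0.5382 -0.2186  0.044 ] [326. 245.]
side bottle_slim_mid 0.56 [ 0.618  -0.2035  0.0383] [351. 236.]
side bottle_packed_mid 0.69 [ 0.5457 -0.0127  0.0575] [302. 193.]
side carrier_floor 0.72 [ 0.5393 -0.0533  0.0077] [305. 215.]
side carrier_pad 0.94 [ 0.4909 -0.051   0.035 ] [289. 211.]
side dock_home 0.79 [ 0.5924 -0.0597  0.0094] [322. 212.]
side dock 0.91 [ 0.6169 -0.0591  0.0009] [330. 212.]
side carrier 0.73 [ 0.5454 -0.0561  0.0071] [307. 215.]
side tape 0.76 [ 4.265e-01  1.513e-01 -4.000e-04] [252. 184.]
side tape 0.59 [ 0.6142 -0.0631 -0.003 ] [329. 214.]
side slides 0.58 [0.4245 0.3588 0.0011] [238. 151.]
side marker 0.8 [ 0.4089 -0.4466  0.002 ] [308. 346.]
1.3
```

View pics/scene0.png

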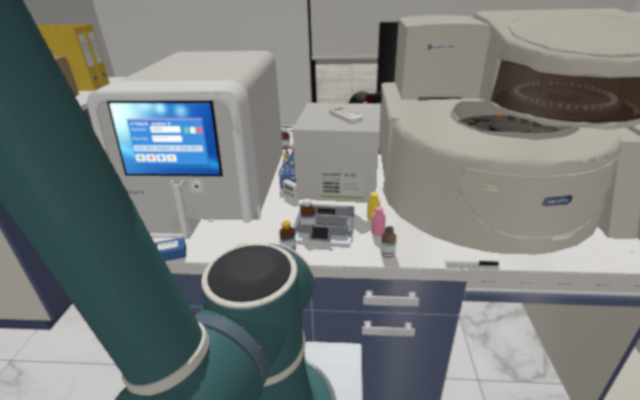

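View pics/side0.png

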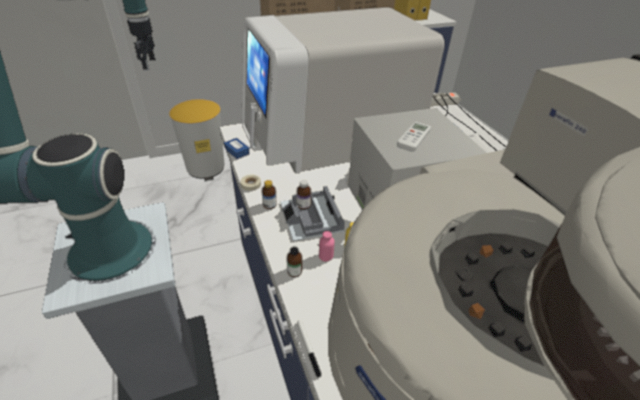

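```bash
python3 - <<'E'
import cv2
a=cv2.imread('pics/scene0.png')[170:290,220:440]; b=cv2.imread('pics/side0.png')[150:300,200:400]
cv2.imwrite('pics/c1.png',cv2.resize(a,None,fx=3.6,fy=3.6,interpolation=cv2.INTER_CUBIC))
cv2.imwrite('pics/c2.png',cv2.resize(b,None,fx=4,fy=4,interpolation=cv2.INTER_CUBIC))
E
```

```text
(no output)
```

View pics/c1.png

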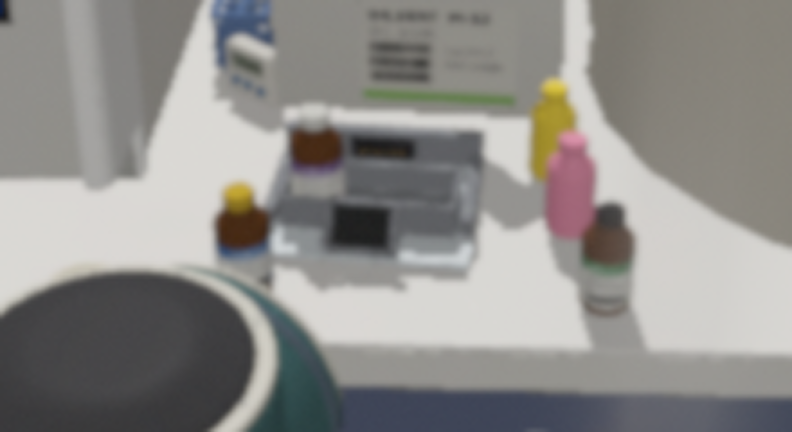

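View pics/c2.png

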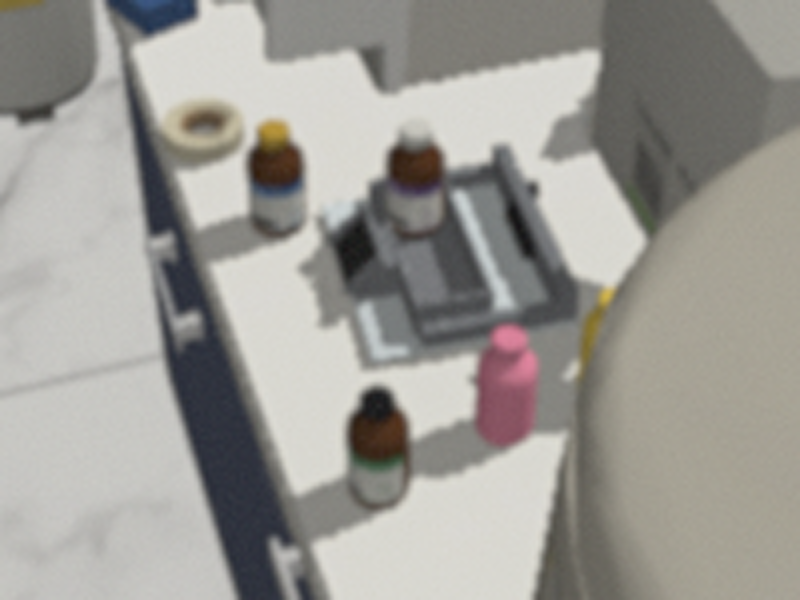

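Scene (c1/c2): brown yellow-cap bottle left at scene px (286,235), brown black-cap bottle right at (389,240). Look-alikes are pink (379,221) and yellow (373,207). The packed bottle with white cap is in the carrier at (307,214). I choose the two brown ones. Next I go over the dock for a wrist look.

```bash
python3 - <<'E'
from h import *
c=cams.calibration('wrist'); print(c['mtx'],c['k1']); print(np.round(c['tool_from_camera'],3))
st=bot.read_state();print(st['time'],st['tool_pos'],(np.array([.43,-.06,.30])-st['tool_pos'])/.4)
E
```

```text
[[292.95694101   0.         324.45026242]
 [  0.         292.95694101 201.02465715]
 [  0.           0.           1.        ]] -0.022466302083780112
[[ 1.     0.001 -0.002  0.   ]
 [ 0.002 -0.296  0.955 -0.143]
 [ 0.001 -0.955 -0.296  0.077]
 [ 0.     0.     0.     1.   ]]
1.3 [0.18381975 0.64948954 0.231278  ] [ 0.61545063 -1.77372384  0.17180501]
```

Request:
play_rows(
  motion=[
    [[0.2,-0.3,0.1],[0,0,-0.24]],
    [[0.3,-0.6,0.17],[0,0,-0.48]],
    [[0.35,-0.8,0.17],[0,0,-0.72]],
    [[0.4,-1.0,0.17],[0,0,-0.94]],
    [[0.4,-1.0,0.17],[0,0,-0.94]],
  ],
  gripper=0,
)

```text
time: 1.92
tool_pos: [0.3043, 0.3668, 0.2864]
tcp_rot: [-1.526, -0.436, 0.435]
wrist_force: [1.1, -0.7, -0.2]
width: 0.997
```

Request:
play_rows(
  motion=[
    [[0.08,-0.15,0],[0,0,-0.23]],
    [[0.16,-0.3,0],[0,0,-0.46]],
    [[0.22,-0.45,0],[0,0,-0.68]],
    [[0.265,-0.62,-0.05],[0,0,-0.775]],
    [[0.265,-0.62,-0.05],[0,0,-0.775]],
    [[0.265,-0.62,-0.05],[0,0,-0.775]],
    [[0.265,-0.62,-0.05],[0,0,-0.775]],
    [[0.265,-0.62,-0.05],[0,0,-0.775]],
  ],
)

```text
time: 2.92
tool_pos: [0.4098, 0.1216, 0.2663]
tcp_rot: [-1.57, 0.039, -0.04]
wrist_force: [-0.0, 0.7, 0.8]
width: 1.0
```

```bash
cat > look.py <<'E'
import sys
from h import *
st=bot.read_state(); im,d=cams.read_camera('wrist'); n=sys.argv[1]; save(n,im); np.save('d_'+n,d)
import pickle; pickle.dump(st,open('st_'+n,'wb'))
print(st['time'],st['tool_pos'].round(4),st['tcp_rot'].round(3),st['wrist_force'].round(2))
for l in sys.argv[2:]:
    for x in cams.mark_of('wrist',l)[:3]:
        if x['conf']<.4: continue
        w=world('wrist',x['xyz'],st); print(l,round(x['conf'],2),w.round(4),np.round(pix('wrist',w,st)))
E
python3 look.py w1 bottle_wide_mid bottle_slim_mid bottle_packed_mid carrier_floor carrier_pad carrier dock_home dock
```

```text
2.925 [0.4098 0.1216 0.2663] [-1.57   0.039 -0.04 ] [-0.04  0.69  0.79]
bottle_wide_mid 0.59 [0.4518 0.0366 0.0506] [360. 235.]
bottle_slim_mid 0.73 [ 0.6217 -0.2023  0.0421] [466. 364.]
bottle_packed_mid 0.91 [ 0.5474 -0.0094  0.0578] [431. 265.]
carrier_floor 0.62 [ 0.5447 -0.0555  0.013 ] [418. 277.]
carrier_pad 0.61 [ 0.486  -0.051   0.0362] [383. 284.]
carrier 0.59 [ 0.5451 -0.0532  0.0093] [417. 274.]
dock_home 0.63 [ 0.5899 -0.0604  0.008 ] [445. 276.]
dock 0.55 [ 0.6152 -0.0602  0.0033] [460. 274.]
```

View pics/w1.png

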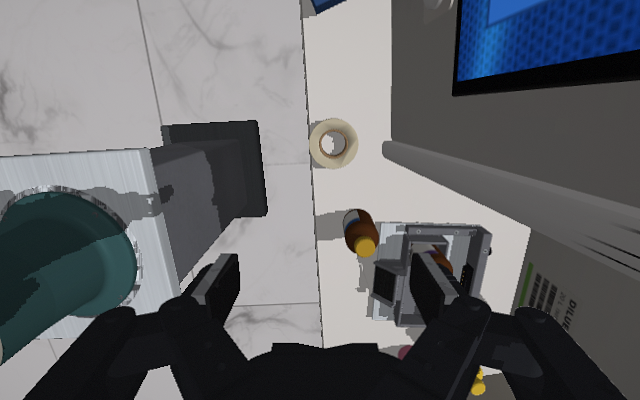

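Request:
play_rows(
  motion=[
    [[0.08,-0.15,0],[0,0,0]],
    [[0.2,-0.28,0],[0,0,0]],
    [[0.325,-0.305,0],[0,0,0]],
    [[0.325,-0.305,0],[0,0,0]],
    [[0.325,-0.305,0],[0,0,0]],
  ],
)

```text
time: 4.0
tool_pos: [0.5394, -0.0014, 0.2652]
tcp_rot: [-1.57, 0.043, -0.04]
wrist_force: [-0.4, 0.9, 0.7]
width: 1.001
```

```bash

python3 look.py w2 bottle_wide_mid bottle_slim_mid bottle_packed_mid carrier_floor carrier_pad carrier dock_home dock
```

```text
4.0 [ 0.5394 -0.0014  0.2652] [-1.57   0.043 -0.04 ] [-0.41  0.89  0.69]
bottle_wide_mid 0.95 [0.4532 0.0346 0.0462] [254. 148.]
bottle_slim_mid 0.87 [ 0.5352 -0.2197  0.043 ] [330. 316.]
bottle_slim_mid 0.83 [ 0.6191 -0.2051  0.0438] [387. 306.]
bottle_slim_mid 0.66 [ 0.4432 -0.2341  0.0424] [270. 326.]
bottle_packed_mid 0.7 [ 0.547  -0.0105  0.0595] [332. 182.]
bottle_packed_mid 0.49 [ 0.445  -0.2419  0.0016] [276. 313.]
carrier_pad 0.66 [ 0.482  -0.0517  0.0368] [285. 211.]
carrier 0.57 [ 0.5384 -0.0542  0.007 ] [327. 203.]
dock_home 0.82 [ 0.5889 -0.0601  0.0083] [362. 206.]
dock_home 0.71 [ 0.6166 -0.0574  0.0024] [380. 202.]
dock 0.91 [ 0.6177 -0.0586  0.0035] [381. 203.]
dock 0.44 [0.4556 0.0365 0.0476] [256. 146.]
```

View pics/w2.png

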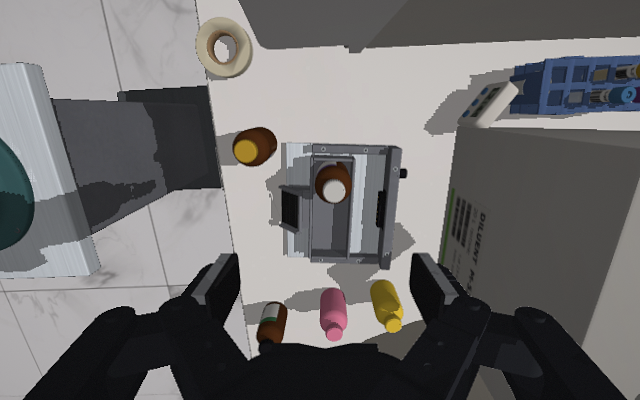

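```bash
cat > ortho.py <<'E'
import sys,pickle
from h import *
n=sys.argv[1]; x0,x1,y0,y1=map(float,sys.argv[2:6])
st=pickle.load(open('st_'+n,'rb')); d=np.load('d_'+n+'.npy'); im=cv2.cvtColor(cv2.imread('pics/'+n+'.png'),cv2.COLOR_BGR2RGB)
c=cams.calibration('wrist');K=np.asarray(c['mtx'])
u,v=np.meshgrid(np.arange(640),np.arange(400))
pts=np.stack([u,v],-1).reshape(-1,1,2).astype(np.float64)
und=cv2.undistortPoints(pts,K,np.array([c['k1'],0,0,0],float)).reshape(400,640,2)
P=np.concatenate([und*d[...,None],d[...,None]],-1)
T=np.asarray(c['tool_from_camera']); Q=P@T[:3,:3].T+T[:3,3]
W=Q@R.from_rotvec(st['tcp_rot']).as_matrix().T+st['tool_pos']; W[d<=0]=np.nan
np.save('W_'+n,W)
m=(W[...,0]>x0)&(W[...,0]<x1)&(W[...,1]>y0)&(W[...,1]<y1)
print('table z',np.nanmedian(W[...,2][m&(np.abs(W[...,2])<.006)]))
print(np.histogram(W[...,2][m],bins=np.arange(-.004,.12,.004)))
E
python3 ortho.py w2 .46 .65 -.16 .06
python3 - <<'E'
import numpy as np,cv2
W=np.load('W_w2.npy')
def sel(z0,z1,x0,x1,y0,y1):
    m=(W[...,2]>z0)&(W[...,2]<z1)&(W[...,0]>x0)&(W[...,0]<x1)&(W[...,1]>y0)&(W[...,1]<y1); return W[m]
f=sel(.036,.046,.60,.65,-.17,.06); print('fence',len(f),f.min(0),f.max(0),cv2.minAreaRect(f[:,:2].astype(np.float32)))
r=sel(.034,.043,.50,.59,-.15,.05); print('rim',len(r),r.min(0),r.max(0),cv2.minAreaRect(r[:,:2].astype(np.float32)))
b=sel(.085,.115,.5,.6,-.05,.05); print('packed cap',len(b),b.mean(0),b.min(0),b.max(0))
b=sel(.075,.11,.4,.5,-.02,.08); print('wide cap',len(b),b.mean(0),b.min(0),b.max(0))
t=b[b[:,2]>b[:,2].max()-.006]; print(cv2.minEnclosingCircle(t[:,:2].astype(np.float32)))
E
```

```text
table z -0.00038963111211298695
(array([3784, 1699,  336, 4159, 1957,  226,  411, 1215,  428,  424, 1427,
       1328,  301,   98,   39,   42,   68,  141,  165,  119,  221,  277,
        123,   73,   20,   18,  345,   51,    0,    0]), array([-0.004,  0.   ,  0.004,  0.008,  0.012,  0.016,  0.02 ,  0.024,
        0.028,  0.032,  0.036,  0.04 ,  0.044,  0.048,  0.052,  0.056,
        0.06 ,  0.064,  0.068,  0.072,  0.076,  0.08 ,  0.084,  0.088,
        0.092,  0.096,  0.1  ,  0.104,  0.108,  0.112,  0.116]))
fence 1340 [ 0.60970076 -0.14569509  0.03601568] [0.63538872 0.02486574 0.04379376] ((0.6230491399765015, -0.060696400701999664), (0.17110303044319153, 0.01472880132496357), 85.53217315673828)
rim 1180 [ 0.50104521 -0.1276545   0.034018  ] [0.57744749 0.01737953 0.04296643] ((0.5353144407272339, -0.054425738751888275), (0.14187318086624146, 0.0738447830080986), 85.05004119873047)
packed cap 483 [ 0.54766052 -0.00896758  0.10067542] [ 0.53476283 -0.02252384  0.08501886] [0.56225238 0.00211157 0.10531196]
wide cap 459 [0.45429905 0.03670772 0.09022926] [0.44066679 0.02439839 0.07565042] [0.46591554 0.04835806 0.09355553]
((0.45302242040634155, 0.036146897822618484), 0.012765324674546719)
```

```bash
cat > rim.py <<'E'
import sys
import numpy as np,cv2
W=np.load('W_%s.npy'%sys.argv[1])
def sel(z0,z1,x0,x1,y0,y1):
    m=(W[...,2]>z0)&(W[...,2]<z1)&(W[...,0]>x0)&(W[...,0]<x1)&(W[...,1]>y0)&(W[...,1]<y1); return W[m]
a=np.radians(-4.7); ex=np.array([np.cos(a),np.sin(a)]); ey=np.array([-ex[1],ex[0]]); o=np.array([.544,-.0545])
r=sel(.034,.042,.50,.60,-.15,.05); L=(r[:,:2]-o)@np.stack([ex,ey],1)
m=(abs(L[:,1])<.08)
for nm,k in(('x',0),('y',1)):
    h,e=np.histogram(L[m][:,k],bins=np.arange(-.08,.081,.002)); print(nm,[(round(float(x),3),int(c)) for x,c in zip(e,h) if c>3])
for ylo,yhi in ((-.06,-.03),(-.03,0),(0,.02),(.03,.06)):
    s=L[(L[:,1]>ylo)&(L[:,1]<yhi)]; b=s[s[:,0]>0.01]; f=s[(s[:,0]<-.01)&(s[:,0]>-.035)]; print(ylo,'back',np.percentile(b[:,0],[5,50,95]).round(4) if len(b) else 0,'front',np.percentile(f[:,0],[5,50,95]).round(4) if len(f) else 0)
f=sel(.036,.046,.60,.65,-.17,.06); L=(f[:,:2]-o)@np.stack([ex,ey],1); print('fence x',np.percentile(L[:,0],[2,5,50,95]),'y',L[:,1].min(),L[:,1].max())
for nm,s in (('packed',sel(.097,.115,.5,.6,-.05,.05)),):
    c,r=cv2.minEnclosingCircle(s[:,:2].astype(np.float32)); print(nm,c,r,(np.array(c)-o)@np.stack([ex,ey],1))
E
python3 rim.py w2
```

```text
x [(-0.04, 37), (-0.038, 59), (-0.036, 51), (-0.034, 60), (-0.032, 53), (-0.03, 130), (-0.028, 156), (-0.026, 32), (-0.024, 7), (-0.022, 10), (-0.02, 13), (-0.018, 12), (-0.016, 12), (-0.014, 16), (-0.012, 17), (-0.01, 9), (-0.008, 14), (-0.006, 12), (-0.004, 14), (-0.002, 12), (0.0, 13), (0.002, 15), (0.004, 10), (0.006, 12), (0.008, 12), (0.01, 11), (0.012, 12), (0.014, 11), (0.016, 10), (0.018, 10), (0.02, 9), (0.022, 12), (0.024, 150), (0.026, 142), (0.028, 17)]
y [(-0.072, 27), (-0.07, 65), (-0.068, 57), (-0.066, 6), (-0.064, 9), (-0.062, 7), (-0.06, 7), (-0.058, 8), (-0.056, 10), (-0.054, 7), (-0.052, 5), (-0.05, 10), (-0.048, 8), (-0.046, 8), (-0.044, 7), (-0.042, 11), (-0.04, 7), (-0.038, 6), (-0.036, 10), (-0.034, 7), (-0.032, 8), (-0.03, 9), (-0.028, 11), (-0.026, 20), (-0.024, 19), (-0.022, 16), (-0.02, 21), (-0.018, 19), (-0.016, 14), (-0.014, 20), (-0.012, 18), (-0.01, 19), (-0.008, 16), (-0.006, 19), (-0.004, 18), (-0.002, 19), (0.0, 19), (0.002, 18), (0.004, 22), (0.006, 17), (0.008, 22), (0.01, 17), (0.012, 20), (0.014, 21), (0.016, 19), (0.018, 22), (0.02, 20), (0.022, 23), (0.024, 18), (0.026, 9), (0.028, 10), (0.03, 8), (0.032, 7), (0.034, 7), (0.036, 8), (0.038, 6), (0.04, 10), (0.042, 9), (0.044, 13), (0.046, 9), (0.048, 10), (0.05, 9), (0.052, 10), (0.054, 12), (0.056, 10), (0.058, 15), (0.06, 14), (0.062, 15), (0.064, 20), (0.066, 59), (0.068, 79), (0.07, 18)]
-0.06 back [0.0241 0.0258 0.0276] front [-0.03   -0.0274 -0.026 ]
-0.03 back [0.0242 0.0257 0.0278] front [-0.0346 -0.0305 -0.0263]
0 back [0.0243 0.026  0.0279] front [-0.0349 -0.0308 -0.0257]
0.03 back [0.0244 0.0263 0.0281] front [-0.0289 -0.0273 -0.0187]
fence x [0.07207529 0.07233762 0.07842089 0.0851818 ] y -0.08526443175014756 0.0858435211073707
packed (0.5475866794586182, -0.010986368171870708) 0.012633902952075005 [9.17674592e-06 4.36611995e-02]
```

Wrist view w2: carrier centred near px (330,203), packed bottle (332,182), wide bottle (254,148). Fence and rim both give yaw ≈ -4.7°, carrier centre (0.5433,-0.0549), gap to fence ≈ 44 mm, and the sizes match. Now I pick the wide bottle.

Request:
play_rows(
  motion=[
    [[-0.1,0.045,-0.08],[0,0,-0.038]],
    [[-0.216,0.095,-0.2],[0,0,-0.038]],
    [[-0.216,0.095,-0.28],[0,0,-0.038]],
    [[-0.216,0.095,-0.35],[0,0,-0.038]],
    [[-0.216,0.095,-0.45],[0,0,-0.038]],
    [[-0.216,0.095,-0.55],[0,0,-0.038]],
    [[-0.216,0.095,-0.595],[0,0,-0.038]],
    [[-0.216,0.095,-0.595],[0,0,-0.038]],
    [[-0.216,0.095,-0.595],[0,0,-0.038]],
  ],
  gripper=0.2,
)

```text
time: 5.58
tool_pos: [0.4544, 0.0367, 0.0289]
tcp_rot: [-1.57, 0.063, -0.065]
wrist_force: [-0.2, 0.3, -0.4]
width: 0.803
```

```bash
python3 look.py w3; python3 - <<'E'
from h import *
im,d=cams.read_camera('side'); save('s3',cv2.resize(im[120:320,180:420],None,fx=3,fy=3,interpolation=cv2.INTER_CUBIC))
E
```

```text
5.575 [0.4544 0.0367 0.0289] [-1.57   0.063 -0.065] [-0.21  0.33 -0.35]
```

View pics/w3.png

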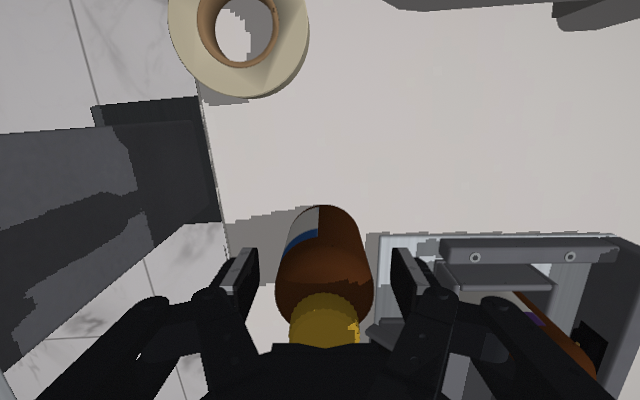

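View pics/s3.png

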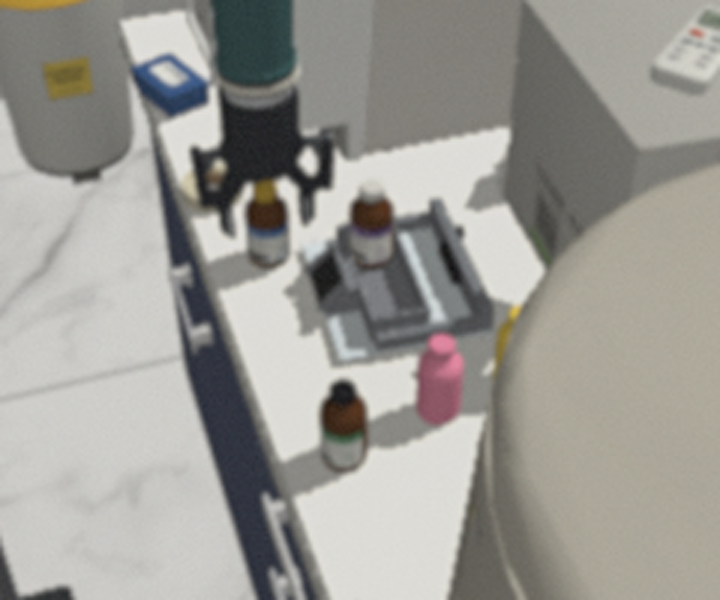

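Bottle sits centred between the pads (px 325,260). Closing, then lifting.

Request:
play_rows(
  motion=[
    [[0,0,0],[0,0,0]],
    [[0,0,0],[0,0,0]],
    [[0,0,0],[0,0,0]],
    [[0,0,0],[0,0,0]],
    [[0,0,0],[0,0,0]],
    [[0,0,0],[0,0,0]],
  ],
  gripper=0.8,
  squeeze=35,
)

```text
time: 6.42
tool_pos: [0.4542, 0.0366, 0.0291]
tcp_rot: [-1.57, 0.063, -0.065]
wrist_force: [-1.3, 0.9, 5.7]
width: 0.493
```

Request:
play_rows(
  motion=[
    [[0,0,0.05],[0,0,0]],
    [[0,0,0.17],[0,0,0]],
    [[0.02,-0.03,0.29],[0,0,0]],
    [[0.1,-0.13,0.31],[0,0,0]],
    [[0.19,-0.26,0.31],[0,0,0]],
    [[0.214,-0.3385,0.28],[0,0,0]],
    [[0.214,-0.3385,0.18],[0,0,0]],
    [[0.214,-0.3385,0.14],[0,0,0]],
    [[0.214,-0.3385,0.14],[0,0,0]],
    [[0.214,-0.3385,0.14],[0,0,0]],
  ],
)

```text
time: 7.68
tool_pos: [0.5399, -0.0985, 0.0851]
tcp_rot: [-1.57, 0.062, -0.065]
wrist_force: [-0.1, 0.4, -1.2]
width: 0.497
```

```bash
python3 look.py w4 bottle_wide_mid bottle_wide bottle_packed_mid; python3 ortho.py w4 .46 .65 -.16 .06; python3 - <<'E'
from h import *
im,d=cams.read_camera('side'); save('s4',cv2.resize(im[150:300,240:400],None,fx=4,fy=4,interpolation=cv2.INTER_CUBIC))
E
```

```text
7.675 [ 0.5399 -0.0985  0.0851] [-1.57   0.062 -0.065] [-0.14  0.43 -1.16]
bottle_wide_mid 0.65 [ 0.5414 -0.0994  0.1037] [330. 276.]
bottle_wide 0.77 [ 0.5425 -0.0987  0.0589] [330. 236.]
table z -0.0006951434547844276
(array([ 9247,  1840,  1604, 14599,  5949,   693,  1645,  3790,  1611,
        1573,  5605,  5182,  1308,   168,     0,     8,    78,   123,
         143,   247,  1468,  1984,   379,   237,   339,   441,  3518,
         615,   562,   617]), array([-0.004,  0.   ,  0.004,  0.008,  0.012,  0.016,  0.02 ,  0.024,
        0.028,  0.032,  0.036,  0.04 ,  0.044,  0.048,  0.052,  0.056,
        0.06 ,  0.064,  0.068,  0.072,  0.076,  0.08 ,  0.084,  0.088,
        0.092,  0.096,  0.1  ,  0.104,  0.108,  0.112,  0.116]))
```

View pics/w4.png

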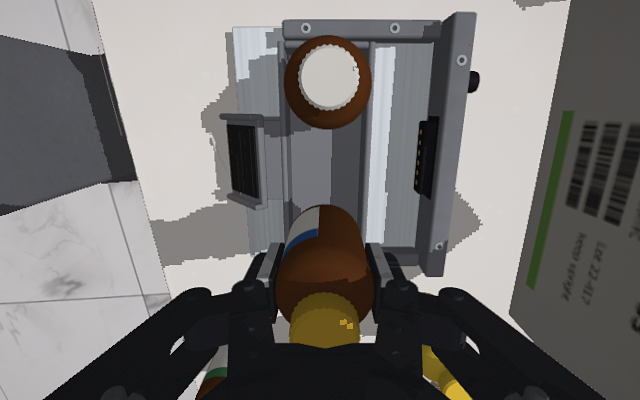

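View pics/s4.png

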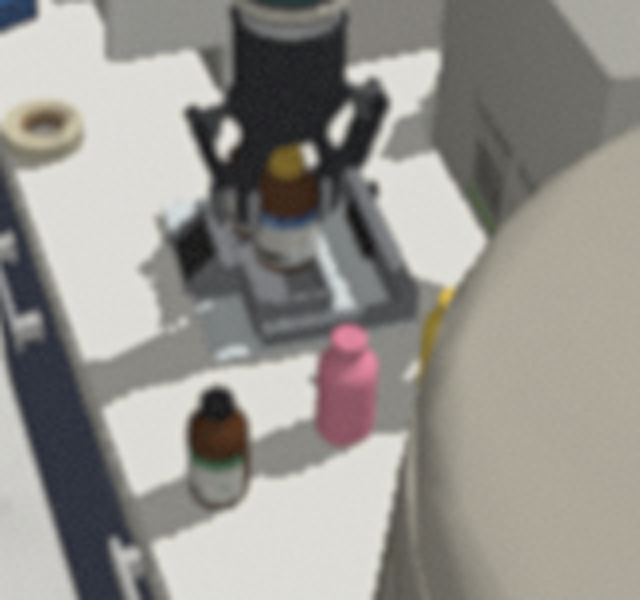

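```bash
python3 rim.py w4 | grep -v "^[xy] \["; python3 - <<'E'
import numpy as np
W=np.load('W_w4.npy')
m=(W[...,2]>.06)&(W[...,2]<.115)&(abs(W[...,0]-.54)<.03)&(W[...,1]>-.13)&(W[...,1]<-.06)
p=W[m]; 
from scipy.optimize import least_squares
p=p[(abs(p[:,0]-.54)<.017)]
f=lambda q:np.hypot(p[:,0]-q[0],p[:,1]-q[1])-.022
r=least_squares(f,[.54,-.1],loss='soft_l1',f_scale=.001); print(len(p),r.x,np.abs(f(r.x)).mean(),p[:,1].max(),p[:,2].min())
L=W
a=np.radians(-4.7); ex=np.array([np.cos(a),np.sin(a)]); ey=np.array([-ex[1],ex[0]]); o=np.array([.5433,-.0549])
M=(W[...,2]>.034)&(W[...,2]<.042); q=(W[M][:,:2]-o)@np.stack([ex,ey],1); q=q[(abs(q[:,0])<.022)]
h,e=np.histogram(q[:,1],bins=np.arange(-.09,.09,.002)); print([(round(x,3),c) for x,c in zip(e,h) if c>3])
E
```

```text
-0.06 back [0.0239 0.0257 0.0276] front [-0.0298 -0.0279 -0.0261]
-0.03 back [0.024  0.0256 0.0277] front [-0.0345 -0.03   -0.0261]
0 back [0.0241 0.0258 0.0277] front [-0.0345 -0.0302 -0.026 ]
0.03 back [0.0247 0.0269 0.0282] front [-0.0295 -0.0276 -0.0258]
fence x [0.07158095 0.07193174 0.07756463 0.08437145] y -0.08485215014183395 0.08670695937422664
packed (0.5476359128952026, -0.010414167307317257) 0.012650399468839169 [1.13593440e-05 4.42355104e-02]
2416 [ 0.53870468 -0.0985364 ] 0.00019673622591606188 -0.0758515347234159 0.06001748593156524
[(np.float64(0.066), np.int64(37)), (np.float64(0.068), np.int64(85)), (np.float64(0.07), np.int64(49))]
```

Request:
play_rows(
  motion=[
    [[0,0,-0.04],[0,0,0]],
    [[0,0,-0.07],[0,0,0]],
    [[0,0,-0.09],[0,0,0]],
    [[0,0,-0.1],[0,0,0]],
    [[0,0,-0.107],[0,0,0]],
    [[0,-0.002,-0.11],[0,0,0]],
    [[0,-0.003,-0.11],[0,0,0]],
  ],
)

```text
time: 8.8
tool_pos: [0.5401, -0.0999, 0.0411]
tcp_rot: [-1.57, 0.063, -0.066]
wrist_force: [-1.2, 1.8, 4.9]
width: 0.495
```

Request:
play_rows(
  motion=[
    [[0,0,0],[0,0,0]],
    [[0,0,0],[0,0,0]],
    [[0,0,0.01],[0,0,0]],
    [[0,0,0.06],[0,0,0]],
    [[0,0,0.15],[0,0,0]],
    [[0,0,0.25],[0,0,0]],
    [[0,0,0.3],[0,0,0]],
    [[0,0,0.3],[0,0,0]],
    [[0,0,0.3],[0,0,0]],
  ],
  gripper=0.25,
)

```text
time: 9.93
tool_pos: [0.5383, -0.0999, 0.1588]
tcp_rot: [-1.57, 0.065, -0.063]
wrist_force: [0.5, 0.2, -0.4]
width: 0.751
```

```bash
python3 look.py w5 bottle_slim_mid bottle_wide_mid; python3 ortho.py w5 .46 .65 -.16 .06|head -1;python3 rim.py w5 | grep -v "^[xy] \[";  python3 - <<'E'
from h import *
im,d=cams.read_camera('side'); save('s5',cv2.resize(im[150:300,240:400],None,fx=4,fy=4,interpolation=cv2.INTER_CUBIC))
W=np.load('W_w5.npy')
def cap(x,y,z0,z1,w=.03):
    m=(W[...,2]>z0)&(W[...,2]<z1)&(abs(W[...,0]-x)<w)&(abs(W[...,1]-y)<w); p=W[m][:,:2].astype(np.float32)
    print(len(p), cv2.minEnclosingCircle(p) if len(p) else 0)
cap(.54,-.1,.098,.108); cap(.547,-.01,.098,.108); cap(.447,-.235,.08,.09)
E
```

```text
9.925 [ 0.5383 -0.0999  0.1588] [-1.57   0.065 -0.063] [ 0.54  0.16 -0.45]
bottle_slim_mid 0.91 [ 0.4476 -0.2347  0.046 ] [251. 325.]
bottle_slim_mid 0.64 [ 0.5334 -0.2157  0.0417] [330. 302.]
bottle_wide_mid 0.84 [ 0.5399 -0.1007  0.06  ] [328. 202.]
bottle_wide_mid 0.53 [ 0.5441 -0.0548  0.0144] [328. 143.]
table z -0.0006731298338151087
-0.06 back [0.0241 0.0259 0.0279] front [-0.0295 -0.0275 -0.022 ]
-0.03 back [0.0242 0.0259 0.0279] front [-0.0344 -0.0298 -0.0257]
0 back [0.0244 0.0262 0.0281] front [-0.0345 -0.0301 -0.0257]
0.03 back [0.0248 0.0265 0.0283] front [-0.0293 -0.0274 -0.0257]
fence x [0.07163167 0.07216901 0.07799982 0.08473403] y -0.08414644628848485 0.0858229974746359
packed (0.5474643111228943, -0.010657654143869877) 0.01272075530141592 [-0.00013971  0.04397878]
884 ((0.5391891598701477, -0.1001194640994072), 0.012691349722445011)
1239 ((0.5474643111228943, -0.010657654143869877), 0.01272075530141592)
0 0
```

View pics/w5.png

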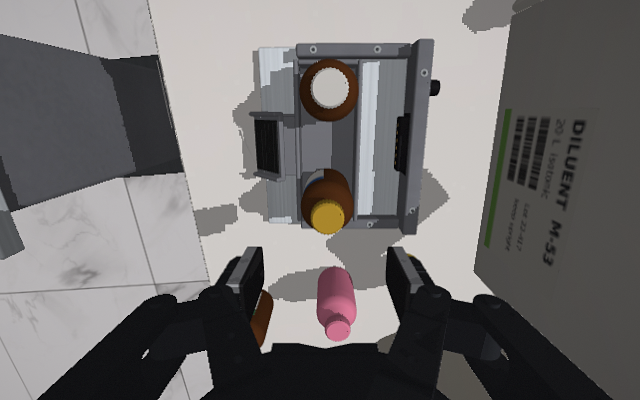

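View pics/s5.png

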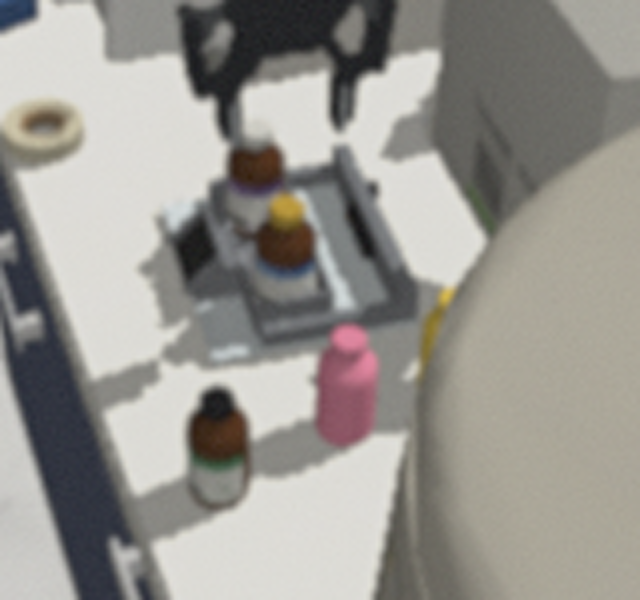

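Request:
play_rows(
  motion=[
    [[-0.06,-0.06,0.06],[0,0,0]],
    [[-0.15,-0.14,0.1],[0,0,0]],
    [[-0.228,-0.213,0.1],[0,0,0]],
    [[-0.228,-0.213,0.1],[0,0,0]],
    [[-0.228,-0.213,0.1],[0,0,0]],
  ],
)

```text
time: 10.75
tool_pos: [0.4479, -0.185, 0.1994]
tcp_rot: [-1.569, 0.065, -0.065]
wrist_force: [-0.1, -0.1, 1.3]
width: 0.75
```

```bash
python3 look.py w6 bottle_slim_mid bottle_wide_mid; python3 ortho.py w6 .40 .5 -.3 -.2|head -1;  python3 - <<'E'
from h import *
W=np.load('W_w6.npy')
def cap(x,y,z0,z1,w=.03):
    m=(W[...,2]>z0)&(W[...,2]<z1)&(abs(W[...,0]-x)<w)&(abs(W[...,1]-y)<w); p=W[m][:,:2].astype(np.float32)
    print(len(p), cv2.minEnclosingCircle(p) if len(p) else 0, W[m][:,2].max() if len(p) else 0)
cap(.447,-.235,.08,.092); cap(.536,-.217,.08,.092)
E
```

```text
10.75 [ 0.4479 -0.185   0.1994] [-1.569  0.065 -0.065] [-0.13 -0.1   1.35]
bottle_slim_mid 0.85 [ 0.5377 -0.2184  0.0411] [410. 208.]
bottle_slim_mid 0.72 [ 0.6212 -0.2036  0.041 ] [488. 189.]
bottle_slim_mid 0.68 [ 0.4439 -0.2372  0.0439] [326. 232.]
bottle_wide_mid 0.6 [ 0.5393 -0.1023  0.0582] [417.  95.]
bottle_wide_mid 0.44 [ 6.184e-01 -5.850e-02  6.000e-04] [475.  48.]
table z -0.0003177507983041783
414 ((0.44472774863243103, -0.23658213019371033), 0.011584620922803879) 0.08770241044486772
469 ((0.5394107103347778, -0.215152770280838), 0.01192068587988615) 0.08771454846884943
```

View pics/w6.png

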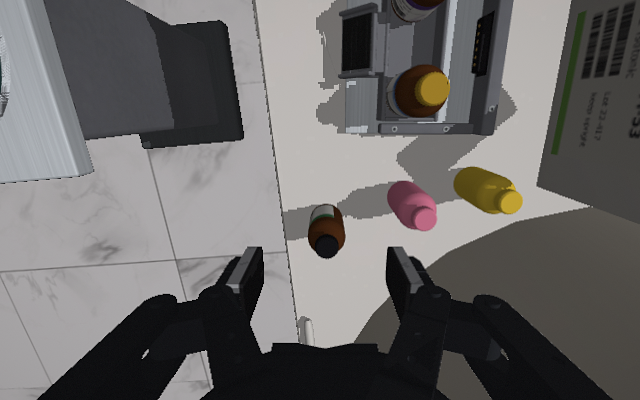

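Request:
play_rows(
  motion=[
    [[-0.0075,-0.09,0],[0,0,0]],
    [[-0.0075,-0.129,-0.1],[0,0,0]],
    [[-0.0075,-0.129,-0.22],[0,0,0]],
    [[-0.0075,-0.129,-0.34],[0,0,0]],
    [[-0.0075,-0.129,-0.41],[0,0,0]],
    [[-0.0075,-0.129,-0.43],[0,0,0]],
    [[-0.0075,-0.129,-0.43],[0,0,0]],
    [[-0.0075,-0.129,-0.43],[0,0,0]],
  ],
  gripper=0.22,
)

```text
time: 11.9
tool_pos: [0.4464, -0.2374, 0.0295]
tcp_rot: [-1.571, 0.062, -0.066]
wrist_force: [-0.0, -0.0, 0.3]
width: 0.777
```

```bash
python3 look.py w7
```

```text
11.9 [ 0.4464 -0.2374  0.0295] [-1.571  0.062 -0.066] [-0.   -0.03  0.32]
```

View pics/w7.png

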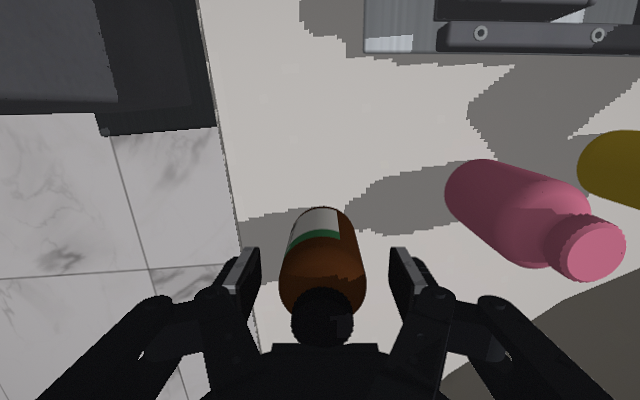

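The slim brown bottle (px 322,265) is between the pads, and pink is clear on the right. Close, then lift.

Request:
play_rows(
  motion=[
    [[0,0,0],[0,0,0]],
    [[0,0,0],[0,0,0]],
    [[0,0,0],[0,0,0]],
    [[0,0,0],[0,0,0]],
    [[0,0,0],[0,0,0]],
    [[0,0,0],[0,0,0]],
    [[0,0,0.06],[0,0,0]],
    [[0,0,0.2],[0,0,0]],
    [[0,0,0.32],[0,0,0]],
  ],
  gripper=0.85,
)

```text
time: 13.08
tool_pos: [0.4444, -0.2366, 0.157]
tcp_rot: [-1.57, 0.065, -0.064]
wrist_force: [0.8, -1.1, -1.0]
width: 0.449
```

Request:
play_rows(
  motion=[
    [[0.04,0.05,0.02],[0,0,0]],
    [[0.11,0.18,0.02],[0,0,0]],
    [[0.19,0.33,0.02],[0,0,0]],
    [[0.25,0.44,0.02],[0,0,0]],
    [[0.25,0.453,-0.01],[0,0,0]],
    [[0.25,0.453,-0.04],[0,0,0]],
    [[0.25,0.453,-0.04],[0,0,0]],
    [[0.25,0.453,-0.04],[0,0,0]],
  ],
)

```text
time: 14.08
tool_pos: [0.5442, -0.0568, 0.1396]
tcp_rot: [-1.57, 0.066, -0.065]
wrist_force: [0.7, 0.3, -0.6]
width: 0.446
```

```bash
python3 look.py w8; python3 ortho.py w8 .40 .5 -.3 -.2|head -1;  cat > fit.py <<'E'
from h import *
import sys
from scipy.optimize import least_squares
n,x,y,r,z0,z1=sys.argv[1],*map(float,sys.argv[2:])
W=np.load('W_%s.npy'%n)
m=(W[...,2]>z0)&(W[...,2]<z1)&(abs(W[...,0]-x)<r-.004)&(abs(W[...,1]-y)<r+.006); p=W[m]
f=lambda q:np.hypot(p[:,0]-q[0],p[:,1]-q[1])-r
s=least_squares(f,[x,y],loss='soft_l1',f_scale=.001); print('axis',len(p),s.x.round(4),np.abs(f(s.x)).mean().round(5),p[:,2].min())
E
python3 fit.py w8 .5433 -.0554 .02 .09 .16
python3 - <<'E'
from h import *
im,d=cams.read_camera('side'); save('s8',cv2.resize(im[130:280,240:400],None,fx=4,fy=4,interpolation=cv2.INTER_CUBIC))
im,d=cams.read_camera('scene'); save('sc8',cv2.resize(im[150:270,240:400],None,fx=4,fy=4,interpolation=cv2.INTER_CUBIC))
W=np.load('W_w8.npy')
def cap(x,y,z0,z1,w=.03):
    m=(W[...,2]>z0)&(W[...,2]<z1)&(abs(W[...,0]-x)<w)&(abs(W[...,1]-y)<w); p=W[m][:,:2].astype(np.float32)
    print(len(p), cv2.minEnclosingCircle(p) if len(p) else 0)
cap(.547,-.01,.098,.108,.02)
E
```

```text
14.075 [ 0.5442 -0.0568  0.1396] [-1.57   0.066 -0.065] [ 0.69  0.3  -0.59]
table z -0.00022471338969674848
axis 1731 [ 0.5432 -0.0564] 0.00018 0.11271011786203379
1235 ((0.5476113557815552, -0.010610605590045452), 0.012564562261104584)
```

View pics/w8.png

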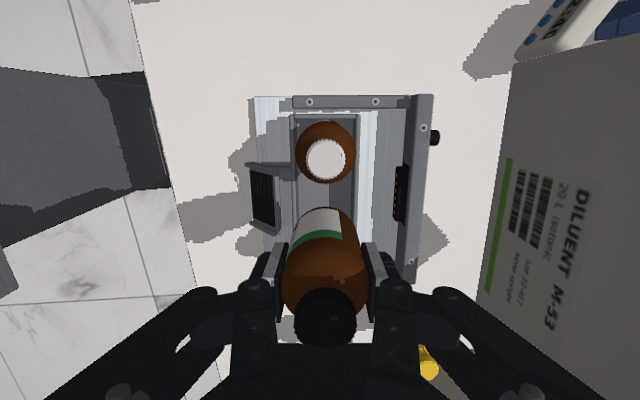

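View pics/s8.png

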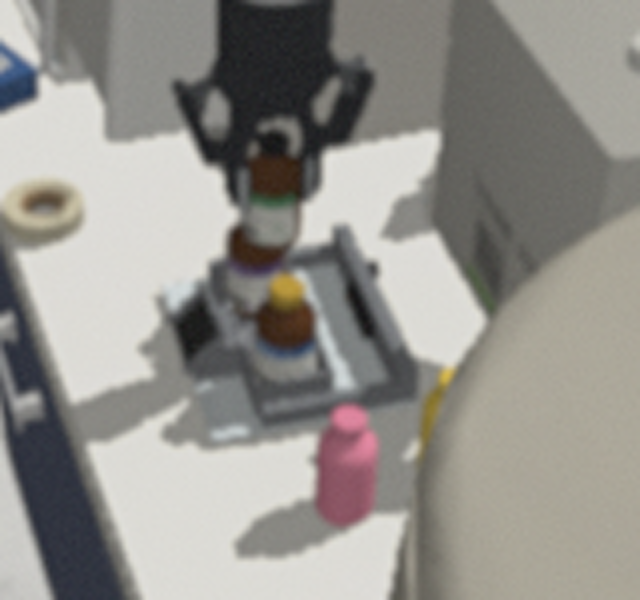

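Request:
play_rows(
  motion=[
    [[0,0.0025,-0.02],[0,0,0]],
    [[0,0.0025,-0.07],[0,0,0]],
    [[0,0.0025,-0.12],[0,0,0]],
    [[0,0.0025,-0.16],[0,0,0]],
    [[0,0.0025,-0.19],[0,0,0]],
    [[0,0.0025,-0.215],[0,0,0]],
    [[0,0.0025,-0.23],[0,0,0]],
    [[0,0.0025,-0.24],[0,0,0]],
    [[0,0.0025,-0.245],[0,0,0]],
    [[0,0.0025,-0.245],[0,0,0]],
  ],
)

```text
time: 15.48
tool_pos: [0.545, -0.0546, 0.0421]
tcp_rot: [-1.57, 0.064, -0.065]
wrist_force: [0.1, 0.2, -0.9]
width: 0.45
```

Request:
play_rows(
  motion=[
    [[0,0,-0.0025],[0,0,0]],
    [[0,0,-0.0035],[0,0,0]],
    [[0,0,-0.0035],[0,0,0]],
  ],
)

```text
time: 15.85
tool_pos: [0.5452, -0.0546, 0.0411]
tcp_rot: [-1.57, 0.064, -0.065]
wrist_force: [-2.0, 0.4, 3.1]
width: 0.448
```

Request:
play_rows(
  motion=[
    [[0,0,0],[0,0,0]],
    [[0,0,0],[0,0,0]],
    [[0,0,0.01],[0,0,0]],
    [[0,0,0.06],[0,0,0]],
    [[0,0,0.15],[0,0,0]],
    [[0,0,0.25],[0,0,0]],
    [[0,0,0.32],[0,0,0]],
    [[0,0.1,0.4],[0,0,0]],
    [[0,0.1,0.4],[0,0,0]],
    [[0,0.1,0.4],[0,0,0]],
  ],
  gripper=0.3,
)

```text
time: 17.1
tool_pos: [0.5445, -0.0148, 0.2001]
tcp_rot: [-1.57, 0.064, -0.063]
wrist_force: [-0.6, 0.2, -0.7]
width: 0.701
```

```bash
python3 look.py w9 bottle_wide_mid bottle_slim_mid bottle_packed_mid carrier_pad; python3 ortho.py w9 .40 .5 -.3 -.2|head -1; python3 rim.py w9 | grep -v "^[xy] \[";
python3 - <<'E'
from h import *
im,d=cams.read_camera('side'); save('s9',cv2.resize(im[130:280,240:400],None,fx=4,fy=4,interpolation=cv2.INTER_CUBIC))
W=np.load('W_w9.npy')
def cap(x,y,z0,z1,w=.02):
    m=(W[...,2]>z0)&(W[...,2]<z1)&(abs(W[...,0]-x)<w)&(abs(W[...,1]-y)<w); p=W[m][:,:2].astype(np.float32)
    print(len(p), cv2.minEnclosingCircle(p) if len(p) else 0, W[m].max(0) if len(p) else 0)
cap(.547,-.01,.098,.108);cap(.543,-.055,.091,.103);cap(.539,-.1,.098,.108)
E
```

```text
17.1 [ 0.5445 -0.0148  0.2001] [-1.57   0.064 -0.063] [-0.57  0.24 -0.7 ]
bottle_slim_mid 0.84 [ 0.5426 -0.0543  0.0518] [327. 223.]
bottle_slim_mid 0.72 [ 0.538  -0.2162  0.044 ] [333. 340.]
bottle_slim_mid 0.66 [ 0.6211 -0.2026  0.0398] [398. 324.]
bottle_packed_mid 0.8 [ 0.5479 -0.0129  0.0596] [329. 187.]
carrier_pad 0.73 [ 0.4853 -0.051   0.0338] [276. 218.]
table z -0.00010006994835798366
-0.06 back [0.0182 0.026  0.0281] front [-0.0295 -0.0272 -0.0197]
-0.03 back [0.0244 0.0262 0.0283] front [-0.0347 -0.0299 -0.0256]
0 back [0.018  0.0257 0.0279] front [-0.0342 -0.0298 -0.022 ]
0.03 back [0.0244 0.0262 0.028 ] front [-0.0289 -0.0268 -0.0211]
fence x [0.07201541 0.07223834 0.07844193 0.08502723] y -0.04133949621364128 0.08555193048923028
packed (0.5440496802330017, -0.02471269853413105) 0.02682565338909626 [-0.00239121  0.02969121]
643 ((0.5476363897323608, -0.011029391549527645), 0.012774210423231125) [0.55981055 0.00159527 0.10511128]
485 ((0.54461669921875, -0.05420200526714325), 0.011608519591391087) [ 0.55598703 -0.04283481  0.1001394 ]
507 ((0.5393028259277344, -0.0993519127368927), 0.01276935450732708) [ 0.55168525 -0.08688957  0.10502278]
```

View pics/w9.png

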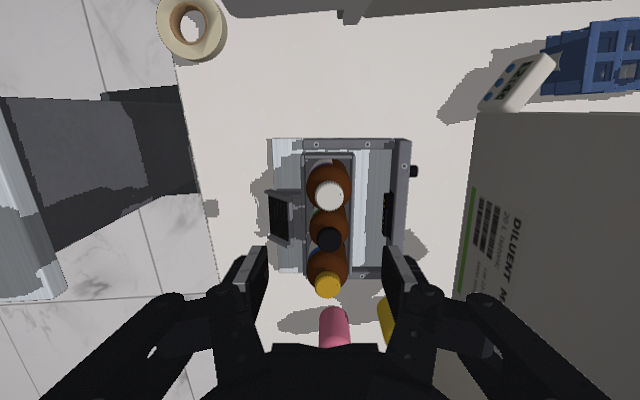

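View pics/s9.png

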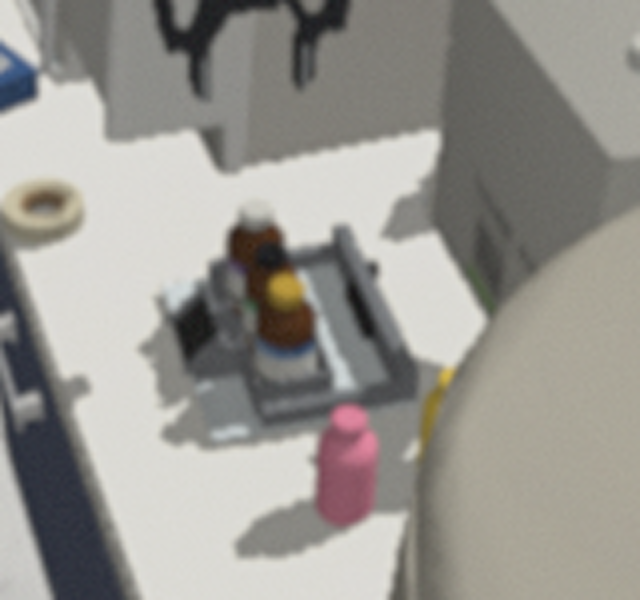

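```bash
python3 - <<'E'
from h import *
import pickle,glob
from scipy.optimize import least_squares
S=[pickle.load(open(f,'rb')) for f in sorted(glob.glob('st_*'))]+[bot.read_state()]
A=[]
for s in S:
    q=np.array(s['q']);p=s['tool_pos']; print(q.round(3),p.round(3),round(np.hypot(p[0],p[1]),4))
    A.append((q,np.hypot(p[0],p[1]),p[2]))
A.append((np.array([1.25813022e+00,2.64763811e-01,1.60539304e+00,0,1.27369478e+00]),np.hypot(.18356603,.64879212),.22994457))
def f(v):
    L1,L2,off,C,r0=v; o=[]
    for q,r,z in A:
        a=q[1];b=q[1]+q[2]
        o+=[r0+L1*np.sin(a)+L2*np.sin(b)+off*np.cos(b)-r, C+L1*np.cos(a)+L2*np.cos(b)-off*np.sin(b)-z]
    return np.array(o)
s=least_squares(f,[.4,.4,0,0,0]); print(s.x,np.abs(s.fun).max())
E
```

```text
[ 0.23  -0.244  2.052  0.     1.332  0.28 ] [0.41  0.122 0.266] 0.4275
[-0.049 -0.012  1.85   0.     1.306  0.003] [ 0.539 -0.001  0.265] 0.5394
[ 0.026  0.078  2.239 -0.     0.822  0.108] [0.454 0.037 0.029] 0.4559
[-0.226  0.164  2.014  0.     0.962 -0.145] [ 0.54  -0.099  0.085] 0.5488
[-0.229  0.082  1.954 -0.     1.107 -0.147] [ 0.538 -0.1    0.159] 0.5475
[-4.430e-01 -7.700e-02  2.036e+00  1.000e-03  1.184e+00 -3.610e-01] [ 0.448 -0.185  0.199] 0.4846
[-0.538  0.165  2.139  0.     0.835 -0.457] [ 0.446 -0.237  0.029] 0.5056
[-0.149  0.1    1.973 -0.     1.069 -0.066] [ 0.544 -0.057  0.14 ] 0.5472
[-7.200e-02  4.000e-02  1.918e+00 -1.000e-03  1.183e+00  9.000e-03] [ 0.544 -0.015  0.2  ] 0.5447
[-0.073  0.042  1.919 -0.     1.183  0.009] [ 0.544 -0.015  0.199] 0.5444
[ 0.5094405   0.56436023 -0.00173022 -0.09693521  0.00092473] 0.0004916305077334315
```

w9/s9: all three bottles upright in the carrier (caps at px 330,195 / 329,240 / 328,287), carrier unmoved. Next I turn the gripper 90° so the linkage spreads along y, shut it, tilt it and push the pad.

Request:
play_rows(
  motion=[
    [[-0.03,-0.01,0.02],[0,0,0.2]],
    [[-0.08,-0.03,0.02],[0,0,0.42]],
    [[-0.14,-0.05,0.02],[0,0,0.65]],
    [[-0.2,-0.07,0.02],[0,0,0.87]],
    [[-0.24,-0.08,0.02],[0,0,1]],
    [[-0.24,-0.08,0.02],[0,0,1]],
  ],
  gripper=1,
)

```text
time: 18.15
tool_pos: [0.448, -0.047, 0.2081]
tcp_rot: [-1.5, -0.548, 0.549]
wrist_force: [0.7, 0.2, -0.1]
width: 0.006
```

Request:
play_rows(
  motion=[
    [[0,0,0],[0,0,0.2]],
    [[0,0,0],[0,0,0.42]],
    [[0,0,0],[0,0,0.65]],
    [[0,0,0],[0,0,0.87]],
    [[0,0,0],[0,0,1]],
    [[0,0,0],[0,0,1]],
    [[0,0,0],[0,0,1]],
  ],
)

```text
time: 19.02
tool_pos: [0.4492, -0.0466, 0.2084]
tcp_rot: [-1.248, -1.147, 1.147]
wrist_force: [-0.1, -0.1, -0.5]
width: -0.003
```

Request:
play_rows(
  motion=[
    [[0,0,0],[-0.018,-0.22,0]],
    [[0,0,0],[-0.037,-0.44,0]],
    [[0,0,0],[-0.055,-0.664,0]],
    [[0,0,0],[-0.055,-0.664,0]],
    [[0,0,0],[-0.055,-0.664,0]],
  ],
)

```text
time: 19.65
tool_pos: [0.4503, -0.0469, 0.2105]
tcp_rot: [-1.637, -1.507, 0.87]
wrist_force: [1.6, 0.1, 0.3]
width: -0.001
```

```bash
python3 - <<'E'
from h import *
s=bot.read_state(); print(s['q'].round(3),s['tool_pos'].round(4),R.from_rotvec(s['tcp_rot']).as_matrix().round(3),s['width'],s['wrist_force'].round(2))
E
```

```text
[-0.206 -0.529  2.425  0.092  0.727 -1.747] [ 0.4503 -0.0469  0.2105] [[ 0.083  0.499 -0.863]
 [ 0.997 -0.042  0.071]
 [-0.    -0.866 -0.501]] -0.0008406221880470216 [1.59 0.11 0.3 ]
```

Request:
play_rows(
  motion=[
    [[0.008,-0.001,-0.1],[0,0,0]],
    [[0.016,-0.002,-0.22],[0,0,0]],
    [[0.024,-0.003,-0.33],[0,0,0]],
    [[0.024,-0.003,-0.4],[0,0,0]],
    [[0.024,-0.003,-0.41],[0,0,0]],
    [[0.024,-0.003,-0.41],[0,0,0]],
    [[0.024,-0.003,-0.41],[0,0,0]],
  ],
)

```text
time: 20.52
tool_pos: [0.4649, -0.0487, 0.048]
tcp_rot: [-1.635, -1.506, 0.872]
wrist_force: [0.0, 0.4, -0.9]
width: 0.001
```

```bash
python3 look.py w10; python3 - <<'E'
from h import *
s=bot.read_state(); print(s['q'].round(3),R.from_rotvec(s['tcp_rot']).as_matrix().round(3))
im,d=cams.read_camera('side'); save('s10',cv2.resize(im[130:280,220:380],None,fx=4,fy=4,interpolation=cv2.INTER_CUBIC))
im,d=cams.read_camera('scene'); save('sc10',cv2.resize(im[150:270,240:400],None,fx=4,fy=4,interpolation=cv2.INTER_CUBIC))
E
```

```text
20.525 [ 0.4649 -0.0487  0.048 ] [-1.635 -1.506  0.872] [ 0.04  0.4  -0.88]
[-0.202 -0.205  2.567  0.227  0.266 -1.894] [[ 0.082  0.497 -0.864]
 [ 0.997 -0.041  0.07 ]
 [-0.001 -0.867 -0.499]]
```

View pics/s10.png

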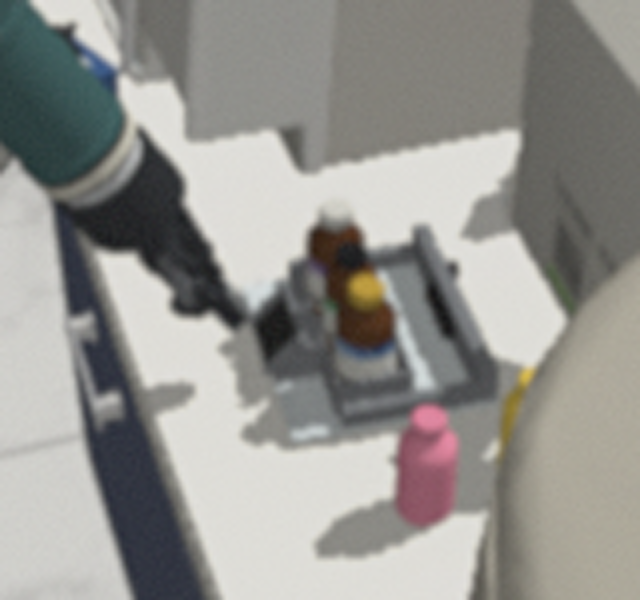

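View pics/w10.png

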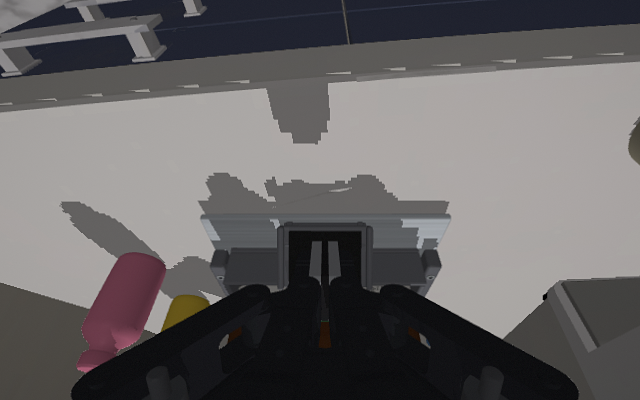

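Request:
play_rows(
  motion=[
    [[0,0,0],[0.018,0.221,0]],
    [[0,0,0],[0.018,0.221,0]],
    [[0.0,0,-0.01],[0.018,0.221,0]],
    [[0.0,0,-0.015],[0.018,0.221,0]],
    [[0.0,0,-0.015],[0.018,0.221,0]],
  ],
)

```text
time: 21.3
tool_pos: [0.4612, -0.048, 0.0388]
tcp_rot: [-1.505, -1.386, 0.976]
wrist_force: [0.5, -0.2, -0.4]
width: -0.002
```

```bash
python3 - <<'E'
from h import *
s=bot.read_state(); print(s['q'].round(3),s['tool_pos'].round(4),R.from_rotvec(s['tcp_rot']).as_matrix().round(3),s['wrist_force'].round(2))
E
```

```text
[-0.183 -0.119  2.457  0.076  0.463 -1.734] [ 0.4612 -0.048   0.0388] [[ 0.082  0.336 -0.938]
 [ 0.997 -0.028  0.077]
 [-0.    -0.941 -0.337]] [ 0.47 -0.2  -0.37]
```

Request:
play_rows(
  motion=[
    [[0.01,-0.001,0],[0,0,0]],
    [[0.02,-0.002,0],[0,0,0]],
    [[0.028,-0.003,-0.008],[0,0,0]],
    [[0.036,-0.003,-0.016],[0,0,0]],
    [[0.038,-0.003,-0.018],[0,0,0]],
    [[0.038,-0.003,-0.018],[0,0,0]],
  ],
)

```text
time: 22.05
tool_pos: [0.4778, -0.0494, 0.0324]
tcp_rot: [-1.505, -1.387, 0.976]
wrist_force: [-0.7, -0.7, 0.7]
width: -0.006
```

Request:
play_rows(
  motion=[
    [[0.004,0,-0.004],[0,0,0]],
    [[0.008,-0.001,-0.008],[0,0,0]],
    [[0.008,-0.001,-0.008],[0,0,0]],
  ],
)

```text
time: 22.42
tool_pos: [0.4823, -0.0501, 0.0304]
tcp_rot: [-1.508, -1.389, 0.975]
wrist_force: [0.1, 0.2, 2.4]
width: -0.001
```

```bash
python3 look.py w11 carrier_pad; python3 - <<'E'
from h import *
im,d=cams.read_camera('side'); save('s11',cv2.resize(im[150:270,240:360],None,fx=5,fy=5,interpolation=cv2.INTER_CUBIC))
E
```

```text
22.425 [ 0.4823 -0.0501  0.0304] [-1.508 -1.389  0.975] [0.09 0.23 2.43]
```

View pics/s11.png

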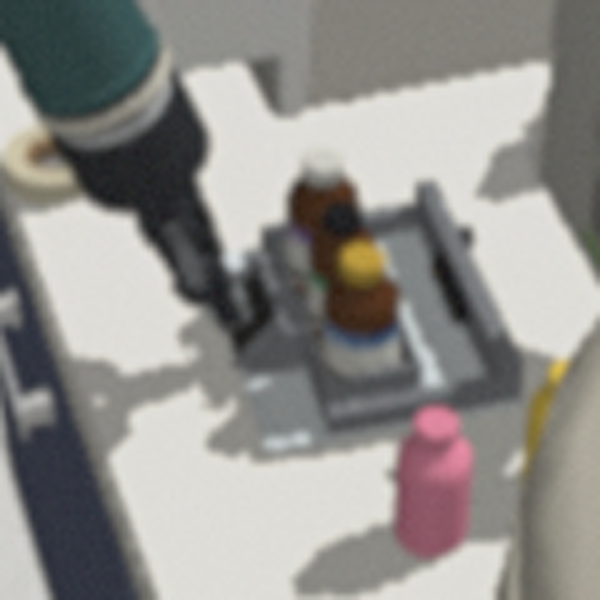

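View pics/w11.png

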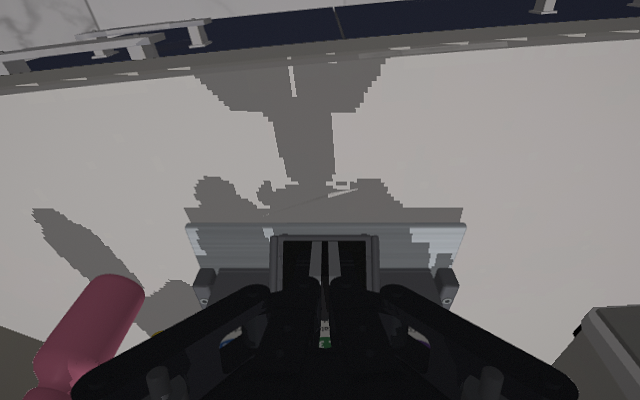

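Request:
play_rows(
  motion=[
    [[0.005,-0.0004,-0.004],[0,0,0]],
    [[0.014,-0.0011,-0.004],[0,0,0]],
    [[0.024,-0.002,-0.004],[0,0,0]],
    [[0.035,-0.0028,-0.004],[0,0,0]],
    [[0.046,-0.0037,-0.004],[0,0,0]],
    [[0.057,-0.0046,-0.004],[0,0,0]],
    [[0.068,-0.0056,-0.004],[0,0,0]],
    [[0.077,-0.0063,-0.004],[0,0,0]],
    [[0.083,-0.0068,-0.004],[0,0,0]],
    [[0.085,-0.007,-0.004],[0,0,0]],
  ],
)

```text
time: 23.82
tool_pos: [0.5165, -0.053, 0.0297]
tcp_rot: [-1.508, -1.389, 0.975]
wrist_force: [-8.7, -0.7, 17.8]
width: -0.0
```

```bash
python3 - <<'E'
from h import *
im,d=cams.read_camera('side'); save('s12',cv2.resize(im[150:270,240:360],None,fx=5,fy=5,interpolation=cv2.INTER_CUBIC))
s=bot.read_state(); print(s['time'],s['q'].round(3),s['tool_pos'].round(4),s['wrist_force'].round(2))
E
```

```text
23.875 [-0.17   0.013  2.358  0.071  0.425 -1.719] [ 0.5166 -0.053   0.0298] [-6.82  0.26 16.52]
```

View pics/s12.png

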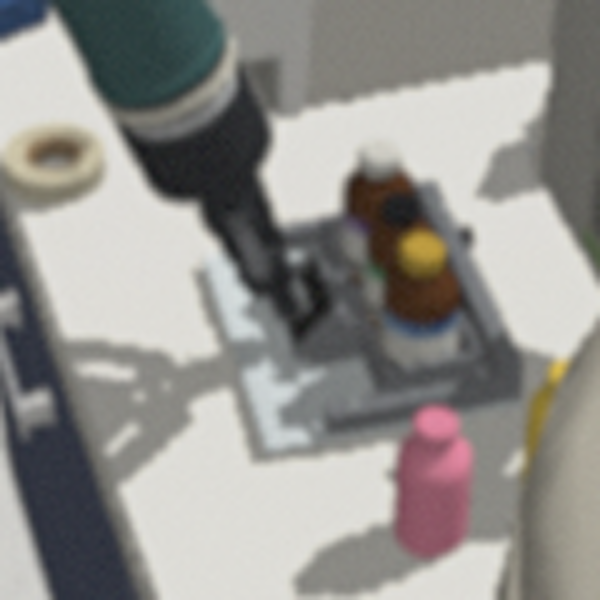

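Request:
play_rows(
  motion=[
    [[0.005,-0.0004,0.001],[0,0,0]],
    [[0.01,-0.0008,0.001],[0,0,0]],
    [[0.015,-0.0012,0.001],[0,0,0]],
    [[0.019,-0.0015,0.001],[0,0,0]],
    [[0.019,-0.0015,0.001],[0,0,0]],
  ],
)

```text
time: 24.5
tool_pos: [0.5234, -0.0535, 0.0298]
tcp_rot: [-1.507, -1.388, 0.976]
wrist_force: [-9.0, 0.5, 16.7]
width: 0.003
```

Request:
play_rows(
  motion=[
    [[0.004,-0.0003,0.001],[0,0,0]],
    [[0.007,-0.0006,0.001],[0,0,0]],
    [[0.007,-0.0006,0.001],[0,0,0]],
  ],
)

```text
time: 24.88
tool_pos: [0.5239, -0.0536, 0.0296]
tcp_rot: [-1.503, -1.385, 0.978]
wrist_force: [-20.9, -0.0, 29.4]
width: 0.003
```

Request:
play_rows(
  motion=[
    [[0.003,-0.0002,0.001],[0,0,0]],
    [[0.005,-0.0004,0.001],[0,0,0]],
    [[0.005,-0.0004,0.001],[0,0,0]],
  ],
)

```text
time: 25.25
tool_pos: [0.5241, -0.0536, 0.0295]
tcp_rot: [-1.501, -1.383, 0.98]
wrist_force: [-27.9, 0.1, 36.2]
width: -0.001
```

Request:
play_rows(
  motion=[
    [[-0.0015,0,0.0025],[0,0,0]],
    [[-0.003,0,0.005],[0,0,0]],
    [[-0.003,0,0.005],[0,0,0]],
    [[-0.003,0,0.005],[0,0,0]],
  ],
)

```text
time: 25.75
tool_pos: [0.5237, -0.0535, 0.03]
tcp_rot: [-1.502, -1.384, 0.979]
wrist_force: [-9.0, -0.7, 9.9]
width: 0.002
```

```bash
python3 look.py w13 ; python3 - <<'E'
from h import *
im,d=cams.read_camera('side'); save('s13',cv2.resize(im[150:270,240:360],None,fx=5,fy=5,interpolation=cv2.INTER_CUBIC))
for l in ['carrier','carrier_pad','carrier_floor','dock','dock_home']:
    for x in cams.mark_of('side',l)[:2]: print(l,x['conf'],world('side',x['xyz']).round(4))
for i in range(3):
    cams.read_camera('side'); s=bot.read_state(); print(s['time'],s['q'].round(3),s['tool_pos'].round(4),s['wrist_force'].round(2))
E
```

```text
25.75 [ 0.5237 -0.0535  0.03  ] [-1.502 -1.384  0.979] [-8.99 -0.67  9.86]
carrier 0.94 [ 0.5863 -0.0593  0.0072]
carrier 0.41 [ 0.5855 -0.1055  0.0105]
carrier_pad 0.67 [ 0.5887 -0.017   0.0566]
carrier_pad 0.62 [ 0.534  -0.0547  0.0345]
carrier_floor 0.57 [ 0.5874 -0.06    0.007 ]
dock 0.59 [ 0.6175 -0.0604  0.0027]
dock 0.21 [ 0.588  -0.0573  0.0177]
dock_home 0.93 [ 0.5907 -0.061   0.0103]
dock_home 0.19 [ 0.59   -0.0573  0.0522]
26.15 [-0.168  0.029  2.338  0.068  0.436 -1.714] [ 0.5237 -0.0536  0.03  ] [-9.31 -0.35  9.55]
26.2 [-0.168  0.029  2.338  0.068  0.436 -1.714] [ 0.5237 -0.0535  0.03  ] [-9.45 -1.61  9.82]
26.25 [-0.168  0.029  2.338  0.068  0.436 -1.714] [ 0.5237 -0.0536  0.03  ] [-9.32 -1.65 11.07]
```

View pics/s13.png

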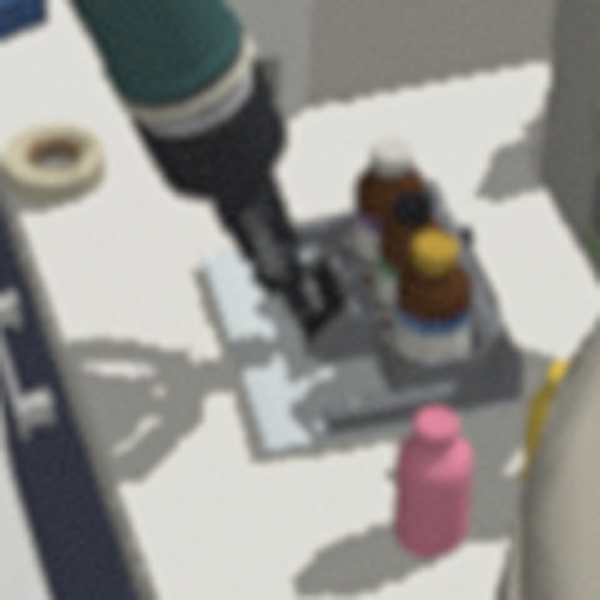

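View pics/w13.png

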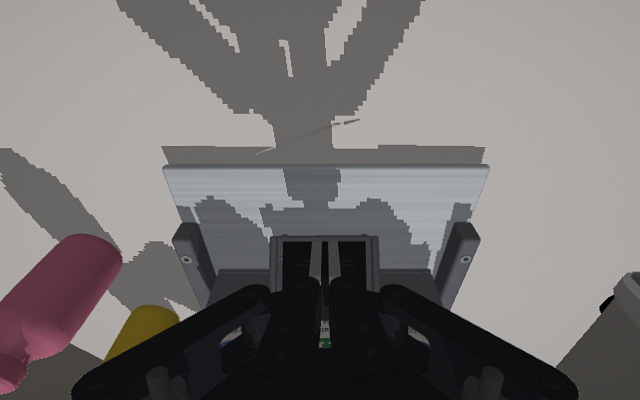

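Request:
play_rows(
  motion=[
    [[0.001,0,-0.001],[0,0,0]],
    [[0.001,0,-0.001],[0,0,0]],
    [[0.001,0,-0.001],[0,0,0]],
    [[0.001,0,-0.001],[0,0,0]],
  ],
)

```text
time: 26.75
tool_pos: [0.5238, -0.0535, 0.0298]
tcp_rot: [-1.501, -1.384, 0.979]
wrist_force: [-12.7, -1.6, 15.5]
width: -0.003
```

```bash
python3 - <<'E'
from h import *
im,d=cams.read_camera('side'); np.save('ds',d); im2,d2=cams.read_camera('scene'); save('sc14',cv2.resize(im2[160:260,260:380],None,fx=6,fy=6,interpolation=cv2.INTER_CUBIC))
for l in ['carrier','bottle_wide','bottle_slim','bottle_packed']:
    for x in cams.mark_of('side',l)[:2]: print(l,x['conf'],world('side',x['xyz']).round(4))
F=[]
for i in range(6):
    cams.read_camera('side'); s=bot.read_state(); F.append(s['wrist_force'])
print(s['time'],s['tool_pos'],np.mean(F,0),np.linalg.norm(np.mean(F,0)))
# gap check: heights along carrier x in side depth
c=cams.calibration('side')
K=np.asarray(c['mtx']);u,v=np.meshgrid(np.arange(640),np.arange(400))
und=cv2.undistortPoints(np.stack([u,v],-1).reshape(-1,1,2).astype(float),K,np.array([c['k1'],0,0,0.])).reshape(400,640,2)
P=np.concatenate([und*d[...,None],d[...,None]],-1); W=(P-np.asarray(c['t']))@np.asarray(c['R'])
a=np.radians(-4.7); ex=np.array([np.cos(a),np.sin(a)]); ey=np.array([-ex[1],ex[0]]); o=np.array([.588,-.0577])
L=(W[...,:2]-o)@np.stack([ex,ey],1)
m=(L[...,1]>-.068)&(L[...,1]<-.06)&(abs(L[...,0])<.06)&(W[...,2]<.06)
i=np.argsort(L[m][:,0]); print(np.c_[L[m][i],W[m][i][:,2]].round(4)[::3])
E
```

```text
carrier 0.72 [ 0.5894 -0.0591  0.0098]
bottle_wide 0.59 [ 0.584  -0.1065  0.0094]
bottle_wide 0.29 [0.4272 0.3583 0.0022]
bottle_slim 0.74 [ 0.5402 -0.2172  0.0027]
bottle_slim 0.57 [ 0.5871 -0.0544  0.0116]
27.35 [ 0.52380085 -0.05354904  0.02984767] [-13.70908018  -1.06980911  16.20411441] 21.252216231450678
[[-0.056  -0.0615  0.0066]
 [-0.0351 -0.0608  0.0087]
 [-0.0284 -0.0668  0.0246]
 [-0.0278 -0.0635  0.037 ]
 [-0.0187 -0.0625  0.0378]
 [-0.017  -0.0642  0.058 ]
 [-0.0161 -0.064   0.0347]
 [-0.0158 -0.0617  0.0441]
 [-0.0148 -0.0668  0.0561]
 [-0.0138 -0.0655  0.0394]
 [-0.0132 -0.0625  0.048 ]
 [-0.0113 -0.0653  0.0539]
 [-0.0112 -0.0669  0.0362]
 [-0.0093 -0.0679  0.0558]
 [-0.0064 -0.068   0.0552]
 [ 0.0085 -0.0671  0.0548]
 [ 0.0118 -0.0662  0.0532]
 [ 0.0121 -0.067   0.0424]
 [ 0.0133 -0.0649  0.0324]
 [ 0.016  -0.0636  0.0461]
 [ 0.0166 -0.0625  0.0412]
 [ 0.0249 -0.0655  0.0341]
 [ 0.0301 -0.0679  0.0351]
 [ 0.0337 -0.0657  0.0362]
 [ 0.037  -0.0645  0.0383]
 [ 0.0407 -0.0623  0.0392]
 [ 0.0589 -0.0628 -0.0043]]
```

View pics/sc14.png

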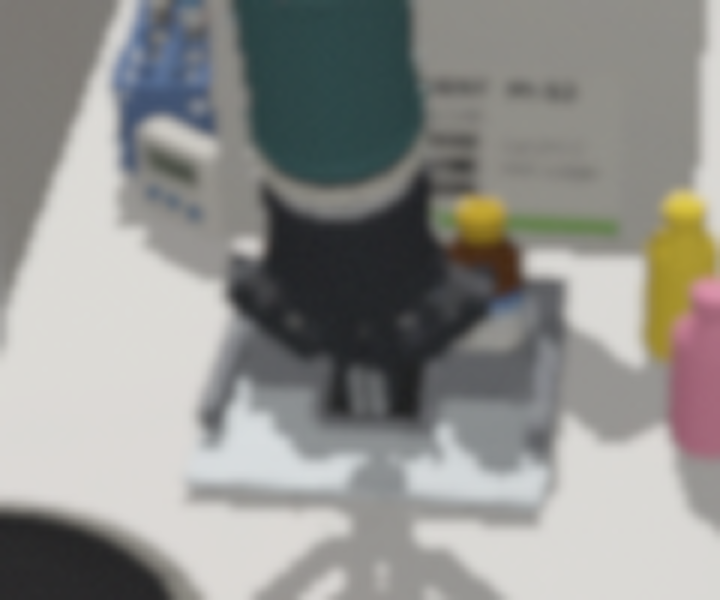

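```bash
python3 - <<'E'
from h import *
print(bot.finish_job()); s=bot.read_state(); print(s['time'],s['wrist_force'],s['tool_pos'])
E
```

```text
the job is handed in; nothing more can be done
None
the job is handed in; nothing more can be done
```

Both brown bottles, wide then slim, are packed upright beside the first one and released. The carrier was then pushed back by its pad onto the fence, and I handed the job in at about 27.4 s with the push still held.

**Last checks before hand-in:**
- **Push:** the wrist force was steady at (-13.7, -1.1, +16.2) N, about 21 N and close to 45°, back and down.
- **Carrier position:** side-camera depth showed no gap at the fence. The detected carrier position was (0.589, -0.059), against home at about (0.588, -0.058) from the earlier depth measurement. I could not measure the contact block's travel directly.
- **Bottles:** after packing, the cap heights and spacing matched upright bottles. In the final views I could not see the gripper touching any bottle.
- **Bystanders:** the pink and yellow look-alikes, tape and timer were in place in the last pictures that showed them. The slide box and marker were not re-checked.

**What did not go cleanly:**
- The push briefly peaked at about 45 N on the pad when the carrier reached the fence, before I backed it off. This was the fingertips pressing, not the gripper body, so I believe it is within the limits.
- One staging pose brought joint 3 to 2.567 of its 2.57 rad limit, so I reduced the tool tilt from 30° to about 20°.
- In the last picture the detector did not find the packed bottle, and its best hit for the slim bottle was the pink look-alike. The slim bottle itself came second, in the carrier.

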